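Hook the hot board tray out of the cooling rack

ROBOT

A 6-joint arm with a two-finger parallel gripper is mounted at the origin on the work surface. World frame = base frame: x ahead of the robot, y to its left, z up, the work surface at z = 0. Lengths are in mm, angles in rad, forces in N, time in s.
With the tool pointing down it reaches from about 300 to 775 mm from the base axis. Payload 14.6 kg.
Tool frame: the origin (TCP) lies midway between the tips of the shut fingers; the grasp point (between the pads) lies 19 mm behind it; z points along the fingers, y is the direction in which the jaws open and shut (so a half turn about z gives the same grasp; the last joint's range is limited). The gripper opens to 94 mm and grips with 3 to 60 N. Pads are 16 mm wide; open, the fingers measure 119 mm over their backs; the gripper's body (75 mm by 177 mm) begins 78 mm behind the grasp point.
Start: joints at [-1.327, 0.3, 1.521, -0, 1.321, -0.067], TCP at [168.194, -523.641, 205.446] pointing down, gripper open.
Joint ranges: [-3.03, 3.03], [-0.79, 2.21], [0.23, 2.52], [-1.04, 4.18], [0, 3.07], [-2.55, 2.55]. Speed limits (rad/s): [2.22, 2.22, 2.57, 3.14, 3.14, 3.14].

INTERFACE

Orientations are given as [roll, pitch, yaw] about the fixed x, y, z axes, in that order (R = Rz(yaw) Ry(pitch) Rx(roll)).
In Python, from cell import manip gives the robot as it stands.
- The arm moves only by the tool play_rows, never from a script. Its argument "commands" is a list of rows, each an object of numbers: "x", "y", "z": the shift along the tool's x, y, z in m; "wx", "wy", "wz": the turn, a rotation vector about the tool's x, y, z in degrees; "grip": the opening, from 0 (shut) to 1 (fully open). In form: [{"x": .., "y": .., "z": .., "wx": .., "wy": .., "wz": .., "grip": ..}, ...]. A call has 1 to 20 rows; each row shifts and turns the commanded pose from where the row before left it, along the tool's axes as they then stand; what a row does not reach is not made up. A row lasts 1/8 s, in which the tool goes at most 62.5 mm and 10.7 degrees, less where a joint would pass 70% of its speed; a pose out of reach is approached as far as the arm can. A call is refused whole if a number of a shift passes 0.0625 or a number of a turn 10.7, either way. A call with a gripper value outside its range is refused whole. The fingers move at their own pace and stop on an object; "squeeze" is the grip in N (left out, the last holds). Time passes only in rows, so rows that do not move let the fingers close. It gives the time, the measured TCP pose, the force and the opening at its end, in the units of the state.
- manip.read_state(): the state, without advancing time (a new reading comes with each control period).
- manip.camera(name): name is "side" or "top" or "wrist"; returns (picture, depth): 480x640x3 uint8, red, green, blue; 480x640 float32, mm along the optical axis (not along the pixel's ray), 0 where there is no reading.
- manip.camera_info(name): a dict with "intrinsics" (3x3 intrinsics, pixels), "camera_from_world" (4x4, takes a point from world to camera coordinates); the wrist camera has in their place "tool_from_camera" (4x4, takes a point from camera to tool coordinates, whose origin is the TCP and whose axes are the flange's). Camera axes: x right, y up, looking along -z (the intrinsics and any distortion apply to the point x, -y, -z); pixel columns grow to the right and rows downward; lengths in mm; the calibration is good to about 2 mm. A picture is of the moment at which its call begins: read the wrist's pose just before it. camera_info takes no time and is no camera call.
- manip.sign_off(): hands the job in, once; it reports no verdict.
The state is a dict: "clock": time; "joints": joint angles; "qd": joint speeds; "effort": joint torques, N m; "eef_pos": TCP position; "eef_rot": TCP orientation; "wrist_force": force on the tool from outside, world axes, zero at the start; "moment": the same for the moment, N m; "finger_gap": finger opening in mm.
Only numpy, scipy, OpenCV 4.12 (cv2) and the standard library are available. Lean on these libraries where they do the work, as an engineer would, in place of code of your own. Each camera call takes 0.05 s, during which the arm holds its last target.

TASK

The blue board tray in the wire cooling rack is still too hot to touch: pick up the hook tool by its red handle, put its bent end down into the blue tray's pull loop and drag the tray out towards the open front until no part of it is left under the rack. Then lift the hook well clear of the loop, lay it down flat on the bench mat and let go of it. Never touch the blue tray with the robot, and leave the yellow tray where it is.

Things in the scene. Friction and masses are not known exactly. Their poses are not given: they have to be found in the camera images.
- hook_grip (a point): Centre of the hook tool's red handle, a flat-sided bar 110 long (x), 22 wide (y), 36 high, standing on edge on the mat: this point starts 18 mm up. x points along the tool to the hook, z up. Steel shank, 8 mm thick, runs 24 mm above this point, and at x = +150, y = 0 mm bends straight down to a blunt end 16 mm below this point. Grasp across the handle from above. 0.1 kg.
- blue_tray: Blue tray with a circuit board, loose, 0.2 to 0.45 kg, in either bay. Origin: on the mat below the centre of its pull loop; x points from loop to tray (into the rack), z up. Loop: level frame of 6 mm blue wire, 13 to 19 mm above the mat; clear opening x -22 to +25, y -21 to +21 mm. Tray: x +25 to +125 mm, 85 wide, 22 high.
- yellow_tray: Yellow tray, same shape, axes and origin as the blue one, in the other bay; stays where it is.
- rack: Fixed steel wire rack, open below, 128 deep (x), 256 wide, 69 high. Origin: centre of its footprint, on the mat; x points from open front to back, z up. Bays centred at y = +62 and -62 mm, 116 mm wide. Roof's front edge at x = -64 mm: a tray is wholly out when its origin is at x below -190 mm in this frame (about -100 mm at the start).
Not all that is in view belongs to the job. What is meant by the blue_tray is not turquoise, and is the smaller of those in its own colour. There is more than one size of the part that bears hook_grip; the job needs the larger.

How it is judged (in metres and radians):
On the way, in this order (a step that is already met when the one before it is completed fails the run):
1. the hook's bent end is down inside the blue tray's loop (x of blue_tray in the frame of hook_grip between 0.125 and 0.175 m and y of blue_tray in the frame of hook_grip between -0.024 and 0.024 m and height (world z) of hook_grip below 0.031 m), for 0.1 s.
2. the blue tray is wholly out of the rack, the hook still in its loop (all of step 1 and x of blue_tray in the frame of rack below -0.19 m), for 0.1 s.
3. the hook is lifted out of the loop (handle raised at least 22 mm) (height (world z) of hook_grip above 0.04 m), for 0.1 s.
At the end, for the whole second after the job is handed in: The blue tray lies flat and still, wholly out from under the rack (its origin at x = -190 mm or less in the rack's frame); the hook tool lies flat on the mat (within 3 degrees, handle centre under 24 mm high); the yellow tray is within 20 mm of where it was (x of blue_tray in the frame of rack below -0.19 m and angle between blue_tray's own z axis and vertical below 0.1 rad and linear speed of blue_tray below 0.01 m/s and height (world z) of hook_grip below 0.024 m and angle between hook_grip's own z axis and vertical below 0.06 rad and distance of yellow_tray from where it was at the start of the episode below 0.02 m); the robot touches nothing.
It fails at once if the robot touches the blue tray (contact force between any of the fingers, the arm and blue_tray above 0.5 N).
It fails at once if the yellow tray is moved by more than 20 mm (distance of yellow_tray from where it was at the start of the episode above 0.02 m).
It also fails if it takes over 45 s, if anything falls off the work surface, if the arm or the gripper's body presses on something with over 40 N, if the wrist force passes 120 N, or if a joint passes its speed limit or range.

## Working session

There is one attempt and no reset: what is moved stays moved. The work goes in short steps, Python scripts to look and compute and a tool call to move; the robot and the scene stay as the last step left them, time stands still between calls to the robot, and variables do not carry over. Pictures are saved under pics/ and viewed, and the job is handed in when it is done.

Besides the shell and the picture viewer there is one more tool, called after ">>>" as name([rows], argument=value, ...), one row to a line, values as JSON. play_rows: Moves the arm, as the interface text tells. Its arguments: {"type":"object","properties":{"commands":{"type":"array"},"squeeze":{"type":"number"}},"required":["commands"]}

```bash
mkdir -p pics; ls
python3 - <<'E'
from cell import manip
import cv2,numpy as np
np.set_printoptions(suppress=True,precision=3)
s=manip.read_state();print(s)
for n in("side","top","wrist"):
    p,d=manip.camera(n);cv2.imwrite(f"pics/{n}0.png",p[...,::-1]);np.save(f"pics/{n}0d.npy",d)
    print(n,manip.camera_info(n))
E
```

```text
pics
{'clock': 0.0, 'joints': array([-1.327,  0.3  ,  1.522, -0.   ,  1.321, -0.067]), 'qd': array([ 0.001, -0.001,  0.001,  0.001,  0.   ,  0.002]), 'effort': array([ -0.   , -53.181, -35.273,   0.071,   0.024,  -0.   ]), 'eef_pos': array([ 168.137, -523.387,  204.9  ]), 'eef_rot': array([-3.14 , -0.   ,  0.311]), 'wrist_force': array([ 0.794, -0.012, -0.196]), 'moment': array([ 0.003, -0.014,  0.019]), 'finger_gap': 93.911265893972}
side {'intrinsics': array([[594.973,   0.   , 318.58 ],
       [  0.   , 594.973, 234.722],
       [  0.   ,   0.   ,   1.   ]]), 'camera_from_world': array([[   -0.97 ,    -0.243,    -0.022,   527.942],
       [    0.14 ,    -0.629,     0.765,   -39.098],
       [   -0.199,     0.738,     0.644, -1360.545],
       [    0.   ,     0.   ,     0.   ,     1.   ]])}
top {'intrinsics': array([[622.359,   0.   , 316.452],
       [  0.   , 622.359, 244.043],
       [  0.   ,   0.   ,   1.   ]]), 'camera_from_world': array([[    0.004,    -1.   ,     0.006,    96.746],
       [    0.991,     0.004,     0.136,  -531.88 ],
       [   -0.136,     0.005,     0.991, -1351.669],
       [    0.   ,     0.   ,     0.   ,     1.   ]])}
wrist {'intrinsics': array([[350.205,   0.   , 317.797],
       [  0.   , 350.205, 238.737],
       [  0.   ,   0.   ,   1.   ]]), 'tool_from_camera': array([[  -0.   ,    0.964,    0.265,   77.364],
       [   1.   ,    0.   ,   -0.   ,   -0.21 ],
       [  -0.   ,    0.265,   -0.964, -178.798],
       [   0.   ,    0.   ,    0.   ,    1.   ]])}
```

View pics/top0.png

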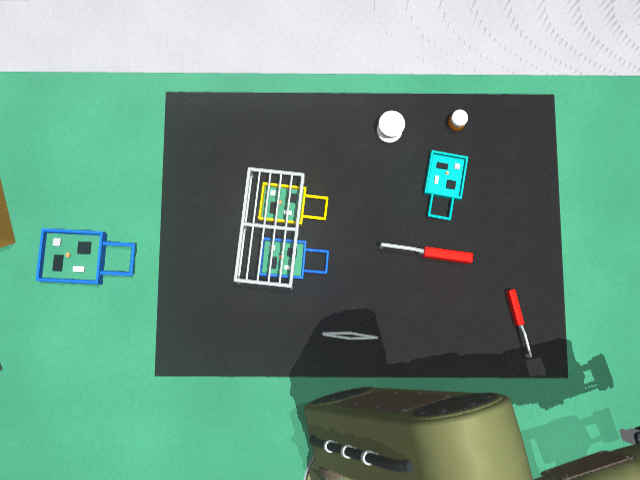

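View pics/side0.png

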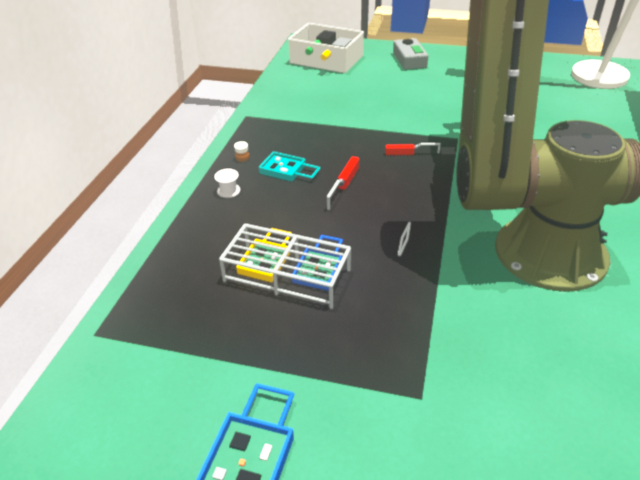

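View pics/wrist0.png

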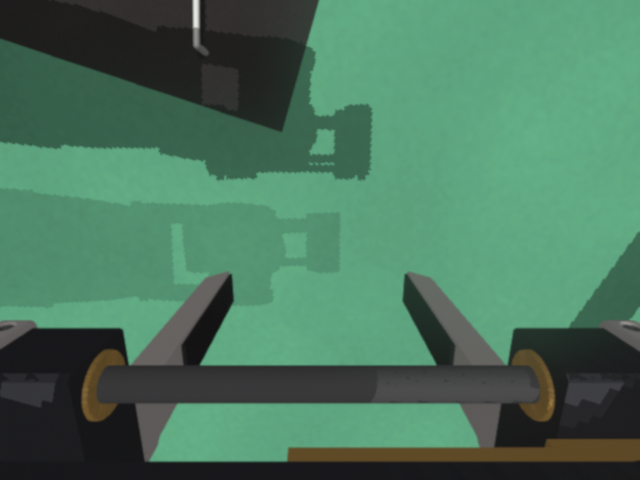

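```bash
cat > h.py <<'E'
import numpy as np,cv2
from cell import manip
np.set_printoptions(suppress=True,precision=2)
def ray(name,u,v,T=None):
    i=manip.camera_info(name);K=i["intrinsics"]
    d=np.array([(u-K[0,2])/K[0,0],-(v-K[1,2])/K[1,1],-1.])
    if name=="wrist":
        M=T@i["tool_from_camera"]
    else: M=np.linalg.inv(i["camera_from_world"])
    return M[:3,3],M[:3,:3]@d
def atz(name,u,v,z,T=None):
    o,d=ray(name,u,v,T);return o+d*(z-o[2])/d[2]
def tri(r1,r2):
    (o1,d1),(o2,d2)=r1,r2
    d1=d1/np.linalg.norm(d1);d2=d2/np.linalg.norm(d2)
    s=np.linalg.lstsq(np.c_[d1,-d2],o2-o1,rcond=None)[0]
    a=o1+d1*s[0];b=o2+d2*s[1];return (a+b)/2,np.linalg.norm(a-b)
def toolT():
    from scipy.spatial.transform import Rotation as R
    s=manip.read_state();T=np.eye(4);T[:3,:3]=R.from_euler('xyz',s['eef_rot']).as_matrix();T[:3,3]=s['eef_pos'];return T
def crop(src,dst,x0,y0,w,h,f):
    p=cv2.imread(src)[y0:y0+h,x0:x0+w];cv2.imwrite(dst,cv2.resize(p,None,fx=f,fy=f,interpolation=cv2.INTER_CUBIC))
E
python3 - <<'E'
from h import *
crop("pics/top0.png","pics/c1.png",370,220,200,150,4)
crop("pics/top0.png","pics/c2.png",220,155,130,140,4)
crop("pics/side0.png","pics/c3.png",310,130,160,120,5)
crop("pics/side0.png","pics/c4.png",210,215,160,100,5)
E
```

```text
(no output)
```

View pics/c1.png

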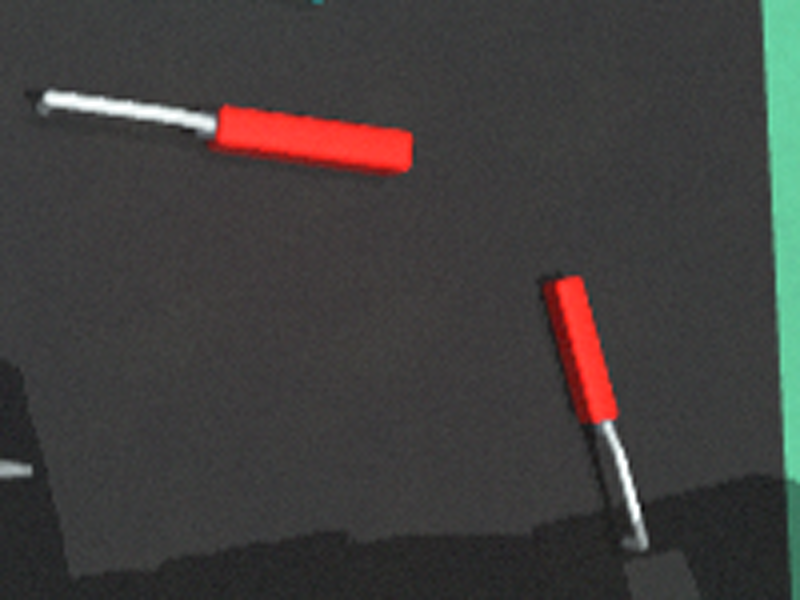

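View pics/c2.png

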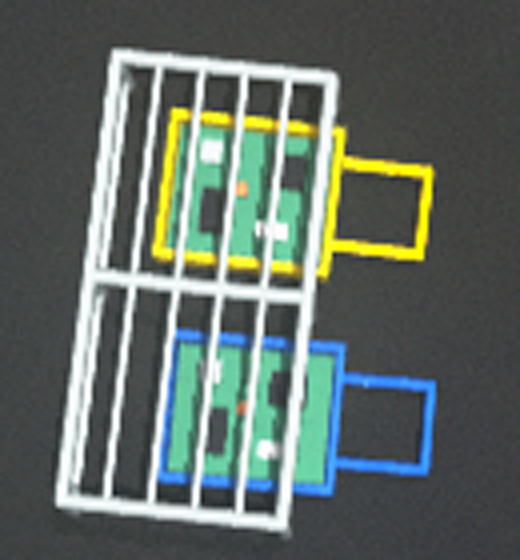

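View pics/c3.png

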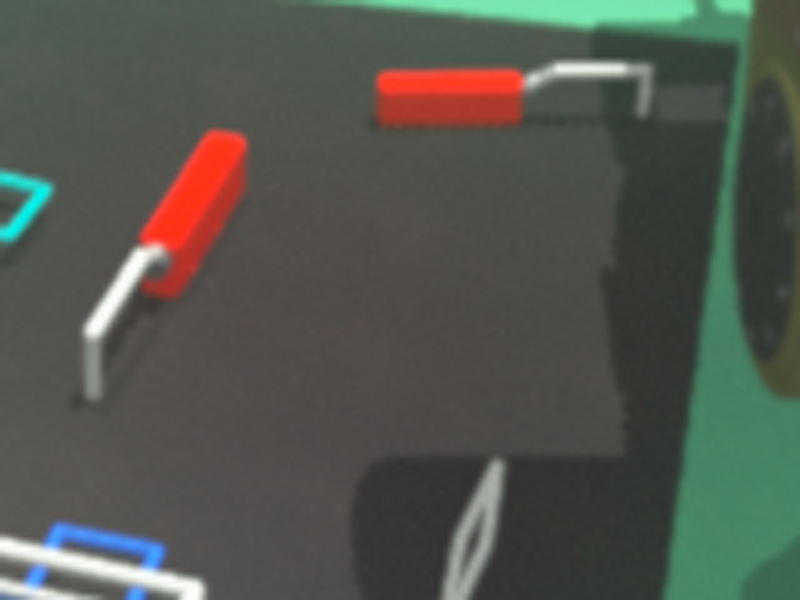

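View pics/c4.png

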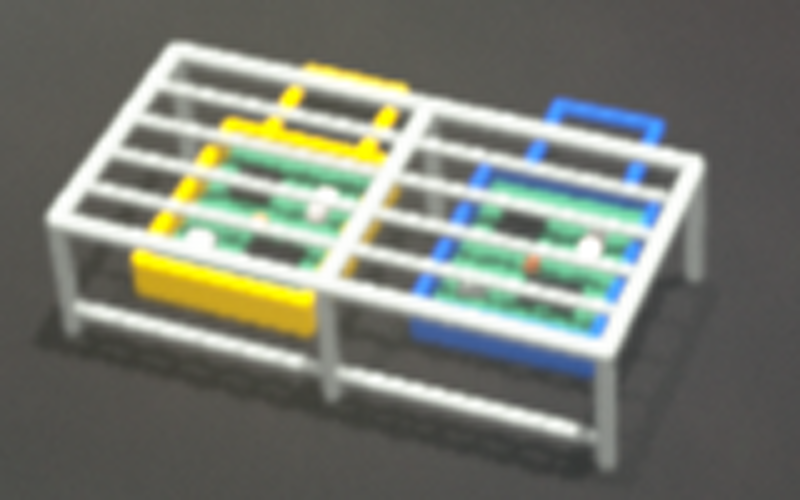

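Run:
```python
from h import *
t=lambda p,x0,y0,f:((p[0]+.5)/f+x0-.5,(p[1]+.5)/f+y0-.5)
C1=lambda p:t(p,370,220,4);C2=lambda p:t(p,220,155,4);C3=lambda p:t(p,310,130,5);C4=lambda p:t(p,210,215,5)
print("camtop",ray("top",300,200)[0])
def T(n,a,b):
    p,e=tri(ray("top",*a),ray("side",*b));print(n,p,"gap %.1f"%e)
T("bend",C1((48,98)),C3((93,330)))
# top: right end at -y; side: far end=-y. side image right= -x(robot side)
T("h far +x",C1((411,131)),C3((212,132)))
T("h far -x",C1((408,167)),C3((247,142)))
T("h near +x",C1((222,107)),C3((142,242)))
T("loop far +x",C2((434,382)),C4((557,101)))
T("loop far -x",C2((429,473)),C4((664,123)))
T("yel far +x",C2((433,167)),C4((307,66)))
T("yel far -x",C2((424,259)),C4((408,87)))
for n,a,b in [("Rf+",(335,76),(178,45)),("Rf-",(284,527),(697,160)),("Rb+",(117,53),(55,215)),("Rb-",(64,503),(608,350))]: T(n,C2(a),C4(b))
T("obst1",((0+0)/1+323,335),(409,223))
print("z=36 handle",[atz("top",*C1(p),36)[:2] for p in [(222,107),(218,142),(412,131),(409,166)]])
print("small",[atz("top",*C1(p),30)[:2] for p in [(568,279),(600,422)]])
print("loop z19",[atz("top",*C2(p),19)[:2] for p in [(434,382),(429,473),(343,375),(337,468)]])
print("obst0",[atz("top",u,v,z) for u,v in[(323,333),(378,337)] for z in (0,60)])
```

```text
camtop [ 343.04  106.29 1410.78]
bend [530.67 -45.81  42.72] gap 0.7
h far +x [ 513.31 -249.61   33.09] gap 2.7
h far -x [ 493.44 -248.03   30.31] gap 2.6
h near +x [ 527.98 -144.89   28.83] gap 0.6
loop far +x [520.34  72.3   14.9 ] gap 0.6
loop far -x [468.55  74.98  13.21] gap 1.2
yel far +x [643.97  72.92  14.74] gap 1.3
yel far -x [591.24  78.14  15.29] gap 0.3
Rf+ [684.4  128.49  64.61] gap 1.3
Rf- [435.51 154.65  64.61] gap 1.2
Rb+ [697.12 249.54  64.51] gap 0.8
Rb- [447.79 274.05  61.98] gap 0.3
obst1 [324.43  84.28  95.19] gap 14.0
z=36 handle [array([ 527.31, -143.55]), array([ 507.65, -140.93]), array([ 514.29, -249.27]), array([ 494.67, -247.  ])]
small [array([ 432.6 , -335.06]), array([ 353.9 , -349.65])]
loop z19 [array([520.09,  72.44]), array([468.64,  75.19]), array([523.84, 123.75]), array([471.23, 126.79])]
obst0 [array([334.98,  83.27,   0.  ]), array([335.32,  84.25,  60.  ]), array([326.54, -40.14,   0.  ]), array([327.24, -33.92,  60.  ])]
```

>>> play_rows([
  {"x": 0.0427,"y": -0.0207},
  {"x": 0.0427,"y": -0.0207},
  {"x": 0.0427,"y": -0.0207},
  {"x": 0.0427,"y": -0.0207},
  {"x": 0.0427,"y": -0.0207},
  {"x": 0.0427,"y": -0.0207},
  {"x": 0.0427,"y": -0.0207},
  {"x": 0.0427,"y": -0.0207},
  {"x": 0.0427,"y": -0.0207},
  {"x": 0.0427,"y": -0.0207},
  {"wz": -9.27},
  {"wz": -9.27},
  {"wz": -9.27},
  {"wz": -9.27},
  {"wz": -9.27},
  {"wz": -9.27},
  {"wz": -9.27},
  {},
  {},
])

```text
$.commands[0]: bad value
```

Run:
```python
from h import *
s=manip.read_state();print(s['clock'],s['joints'],s['eef_pos'],s['eef_rot'],s['wrist_force'])
np.save("pics/T1.npy",toolT());p,d=manip.camera("wrist");cv2.imwrite("pics/w1.png",p[...,::-1]);np.save("pics/w1d.npy",d)
p,d=manip.camera("top");cv2.imwrite("pics/t1.png",p[...,::-1])
```

```text
0.15 [-1.33  0.3   1.52  0.    1.32 -0.07] [ 168.14 -523.46  205.03] [-3.14 -0.    0.31] [-0.13  0.54  0.29]
```

View pics/w1.png

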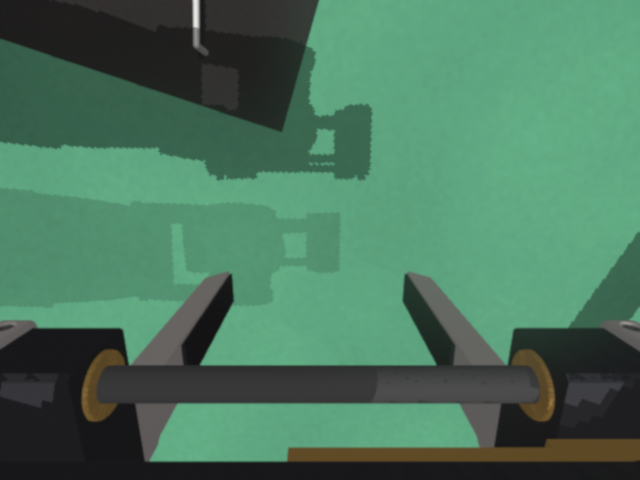

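All fields are needed in each row.

>>> play_rows([
  {"x": 0.0427,"y": -0.0207,"z": 0,"wx": 0,"wy": 0,"wz": 0,"grip": 1},
  {"x": 0.0427,"y": -0.0207,"z": 0,"wx": 0,"wy": 0,"wz": 0,"grip": 1},
  {"x": 0.0427,"y": -0.0207,"z": 0,"wx": 0,"wy": 0,"wz": 0,"grip": 1},
  {"x": 0.0427,"y": -0.0207,"z": 0,"wx": 0,"wy": 0,"wz": 0,"grip": 1},
  {"x": 0.0427,"y": -0.0207,"z": 0,"wx": 0,"wy": 0,"wz": 0,"grip": 1},
  {"x": 0.0427,"y": -0.0207,"z": 0,"wx": 0,"wy": 0,"wz": 0,"grip": 1},
  {"x": 0.0427,"y": -0.0207,"z": 0,"wx": 0,"wy": 0,"wz": 0,"grip": 1},
  {"x": 0.0427,"y": -0.0207,"z": 0,"wx": 0,"wy": 0,"wz": 0,"grip": 1},
  {"x": 0.0427,"y": -0.0207,"z": 0,"wx": 0,"wy": 0,"wz": 0,"grip": 1},
  {"x": 0.0427,"y": -0.0207,"z": 0,"wx": 0,"wy": 0,"wz": 0,"grip": 1},
  {"x": 0,"y": 0,"z": 0,"wx": 0,"wy": 0,"wz": -9.27,"grip": 1},
  {"x": 0,"y": 0,"z": 0,"wx": 0,"wy": 0,"wz": -9.27,"grip": 1},
  {"x": 0,"y": 0,"z": 0,"wx": 0,"wy": 0,"wz": -9.27,"grip": 1},
  {"x": 0,"y": 0,"z": 0,"wx": 0,"wy": 0,"wz": -9.27,"grip": 1},
  {"x": 0,"y": 0,"z": 0,"wx": 0,"wy": 0,"wz": -9.27,"grip": 1},
  {"x": 0,"y": 0,"z": 0,"wx": 0,"wy": 0,"wz": -9.27,"grip": 1},
  {"x": 0,"y": 0,"z": 0,"wx": 0,"wy": 0,"wz": -9.27,"grip": 1},
  {"x": 0,"y": 0,"z": 0,"wx": 0,"wy": 0,"wz": 0,"grip": 1},
  {"x": 0,"y": 0,"z": 0,"wx": 0,"wy": 0,"wz": 0,"grip": 1},
])

```text
clock: 2.62
eef_pos: [511.4, -196.0, 205.4]
eef_rot: [-3.142, -0.0, 1.44]
wrist_force: [-1.2, -0.7, 0.1]
finger_gap: 94.2
```

Run:
```python
from h import *
s=manip.read_state();print(s['clock'],s['joints'],s['eef_pos'],s['eef_rot'],s['wrist_force'])
np.save("pics/T1.npy",toolT());p,d=manip.camera("wrist");cv2.imwrite("pics/w1b.png",p[...,::-1]);np.save("pics/w1d.npy",d)
```

```text
2.625 [-0.43  0.29  1.53  0.    1.32 -0.3 ] [ 511.42 -195.96  205.41] [-3.14 -0.    1.44] [-1.17 -0.67  0.13]
```

View pics/w1b.png

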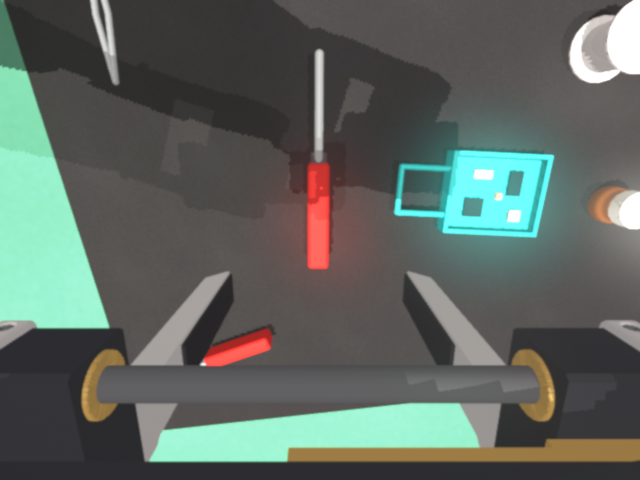

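Run:
```python
from h import *
T=np.load("pics/T1.npy")
for n,u,v,z in [("hook end",318.5,165,36),("rear",318,268,36),("bend",319,53,44),("hookend bottom?",318.5,160,36)]:
    print(n,atz("wrist",u,v,z,T))
# triangulate rear end mid and bend with side/top
print(tri(ray("wrist",319,51,T),ray("top",370-.375+48/4,220-.375+98/4)))
print(tri(ray("wrist",318,268,T),ray("side",310-.4+229/5,130-.4+137/5)))
crop("pics/w1b.png","pics/c5.png",260,30,120,260,2.2)
d=np.load("pics/w1d.npy");print(d[210:260:10,318],d[100,318])
```

```text
hook end [ 519.57 -140.43   36.  ]
rear [ 505.15 -246.03   36.  ]
bend [532.65 -44.28  44.  ]
hookend bottom? [ 520.19 -135.71   36.  ]
(array([531.34, -44.53,  50.17]), np.float64(2.7759482259511357))
(array([ 503.58, -248.05,   31.7 ]), np.float64(2.842757089855357))
[353.74 356.33 359.34 361.28 365.  ] 315.98563
```

View pics/c5.png

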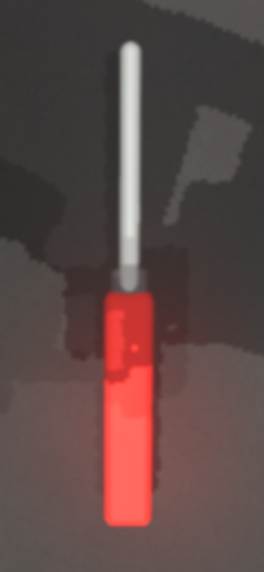

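>>> play_rows([
  {"x": 0.002,"y": 0,"z": 0.045,"wx": 0,"wy": 0,"wz": 0,"grip": 1},
  {"x": 0,"y": 0,"z": 0.045,"wx": 0,"wy": 0,"wz": 0,"grip": 1},
  {"x": 0,"y": 0,"z": 0.045,"wx": 0,"wy": 0,"wz": 0,"grip": 1},
  {"x": 0,"y": 0,"z": 0.035,"wx": 0,"wy": 0,"wz": 0,"grip": 1},
  {"x": 0,"y": 0,"z": 0.018,"wx": 0,"wy": 0,"wz": 0,"grip": 1},
  {"x": 0,"y": 0,"z": 0.01,"wx": 0,"wy": 0,"wz": 0,"grip": 1},
  {"x": 0,"y": 0,"z": 0,"wx": 0,"wy": 0,"wz": 0,"grip": 1},
  {"x": 0,"y": 0,"z": 0,"wx": 0,"wy": 0,"wz": 0,"grip": 0},
  {"x": 0,"y": 0,"z": 0,"wx": 0,"wy": 0,"wz": 0,"grip": 0},
  {"x": 0,"y": 0,"z": 0,"wx": 0,"wy": 0,"wz": 0,"grip": 0},
  {"x": 0,"y": 0,"z": 0,"wx": 0,"wy": 0,"wz": 0,"grip": 0},
  {"x": 0,"y": 0,"z": 0,"wx": 0,"wy": 0,"wz": 0,"grip": 0},
  {"x": 0,"y": 0,"z": 0,"wx": 0,"wy": 0,"wz": 0,"grip": 0},
  {"x": 0,"y": 0,"z": 0,"wx": 0,"wy": 0,"wz": 0,"grip": 0},
], squeeze=40)

```text
clock: 4.42
eef_pos: [511.7, -194.0, 7.4]
eef_rot: [-3.141, -0.0, 1.443]
wrist_force: [0.0, -0.9, 0.0]
finger_gap: 27.4
```

>>> play_rows([
  {"x": 0,"y": 0,"z": 0,"wx": 0,"wy": 0,"wz": 0,"grip": 0},
  {"x": 0,"y": 0,"z": 0,"wx": 0,"wy": 0,"wz": 0,"grip": 0},
  {"x": 0,"y": 0,"z": 0,"wx": 0,"wy": 0,"wz": 0,"grip": 0},
  {"x": 0,"y": 0,"z": 0,"wx": 0,"wy": 0,"wz": 0,"grip": 0},
  {"x": 0,"y": 0,"z": -0.015,"wx": 0,"wy": 0,"wz": 0,"grip": 0},
  {"x": 0,"y": 0,"z": -0.02,"wx": 0,"wy": 0,"wz": 0,"grip": 0},
  {"x": 0,"y": 0,"z": -0.015,"wx": 0,"wy": 0,"wz": 0,"grip": 0},
  {"x": 0,"y": 0,"z": 0,"wx": 0,"wy": 0,"wz": 0,"grip": 0},
  {"x": 0,"y": 0,"z": 0,"wx": 0,"wy": 0,"wz": 0,"grip": 0},
])

```text
clock: 5.55
eef_pos: [511.4, -193.9, 57.0]
eef_rot: [-3.141, -0.0, 1.443]
wrist_force: [-0.2, 0.0, -0.8]
finger_gap: 21.3
```

Run:
```python
from h import *
s=manip.read_state();print(s['clock'],s['eef_pos'],s['eef_rot'],s['wrist_force'],s['finger_gap'])
np.save("pics/T2.npy",toolT());p,d=manip.camera("wrist");cv2.imwrite("pics/w2.png",p[...,::-1])
p,d=manip.camera("side");cv2.imwrite("pics/s2.png",p[...,::-1])
crop("pics/s2.png","pics/c6.png",240,120,200,150,4)
```

```text
5.55 [ 511.43 -193.87   57.04] [-3.14 -0.    1.44] [-0.23  0.05 -0.81] 21.324665756103425
```

View pics/w2.png

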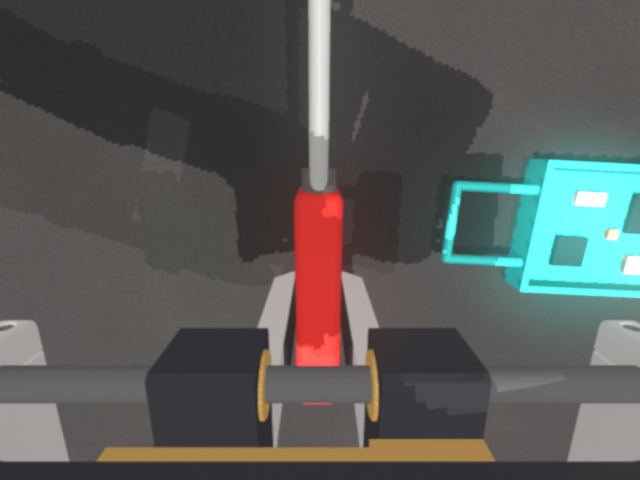

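View pics/c6.png

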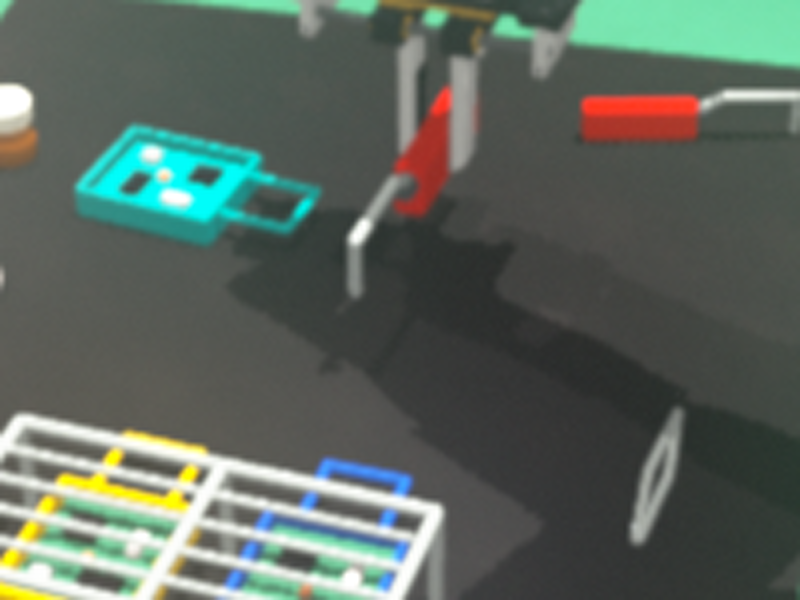

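>>> play_rows([
  {"x": 0.0265,"y": -0.0098,"z": 0,"wx": 0,"wy": 0,"wz": 0,"grip": 0},
  {"x": 0.0265,"y": -0.0098,"z": 0,"wx": 0,"wy": 0,"wz": 0,"grip": 0},
  {"x": 0.0265,"y": -0.0098,"z": 0,"wx": 0,"wy": 0,"wz": 0,"grip": 0},
  {"x": 0.0265,"y": -0.0098,"z": 0,"wx": 0,"wy": 0,"wz": 0,"grip": 0},
  {"x": 0.0265,"y": -0.0098,"z": 0,"wx": 0,"wy": 0,"wz": 0,"grip": 0},
  {"x": 0,"y": 0,"z": 0,"wx": 0,"wy": 0,"wz": -1.3,"grip": 0},
  {"x": 0,"y": 0,"z": 0,"wx": 0,"wy": 0,"wz": 0,"grip": 0},
  {"x": 0,"y": 0,"z": 0,"wx": 0,"wy": 0,"wz": 0,"grip": 0},
])

```text
clock: 6.65
eef_pos: [480.0, -57.0, 57.3]
eef_rot: [-3.141, 0.0, 1.465]
wrist_force: [-0.0, -0.6, -0.7]
finger_gap: 21.9
```

Run:
```python
from h import *
s=manip.read_state();print(s['clock'],s['eef_pos'],s['eef_rot'],s['wrist_force'],s['finger_gap'])
np.save("pics/T3.npy",toolT());p,d=manip.camera("wrist");cv2.imwrite("pics/w3.png",p[...,::-1])
p,d=manip.camera("side");cv2.imwrite("pics/s3.png",p[...,::-1])
p,d=manip.camera("top");cv2.imwrite("pics/t3.png",p[...,::-1])
crop("pics/s3.png","pics/c7.png",240,180,160,120,5)
crop("pics/t3.png","pics/c8.png",220,200,160,120,5)
```

```text
6.65 [480.03 -57.    57.31] [-3.14  0.    1.47] [-0.03 -0.56 -0.71] 21.869126338581648
```

View pics/w3.png

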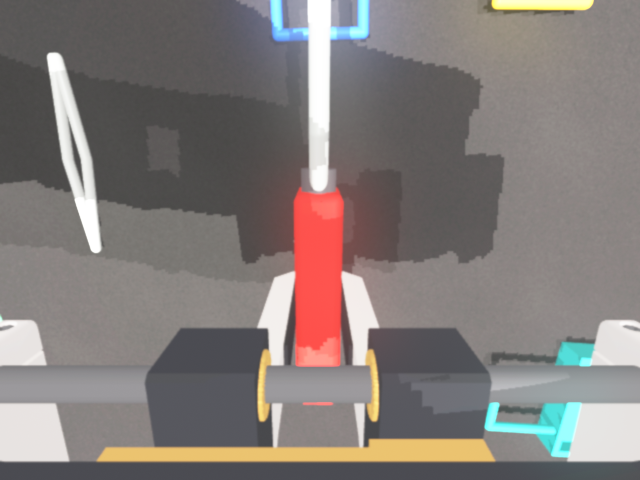

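View pics/c7.png

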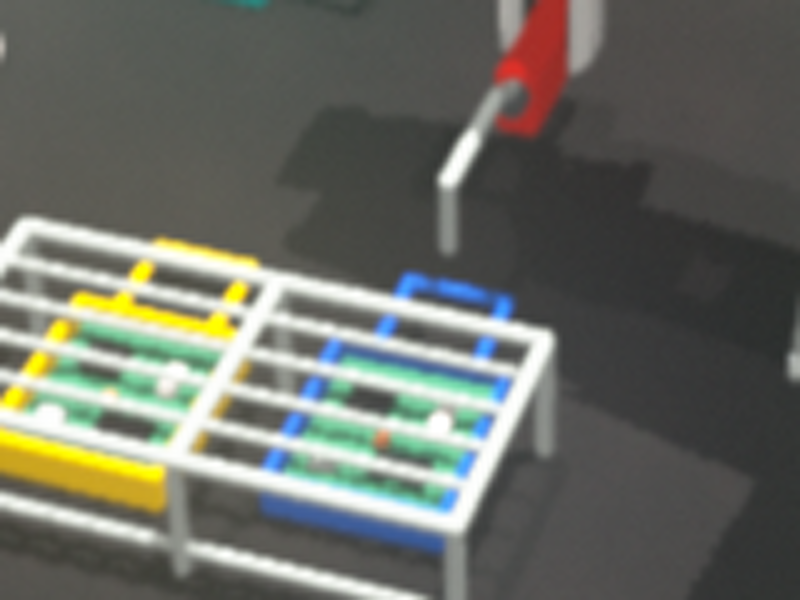

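View pics/c8.png

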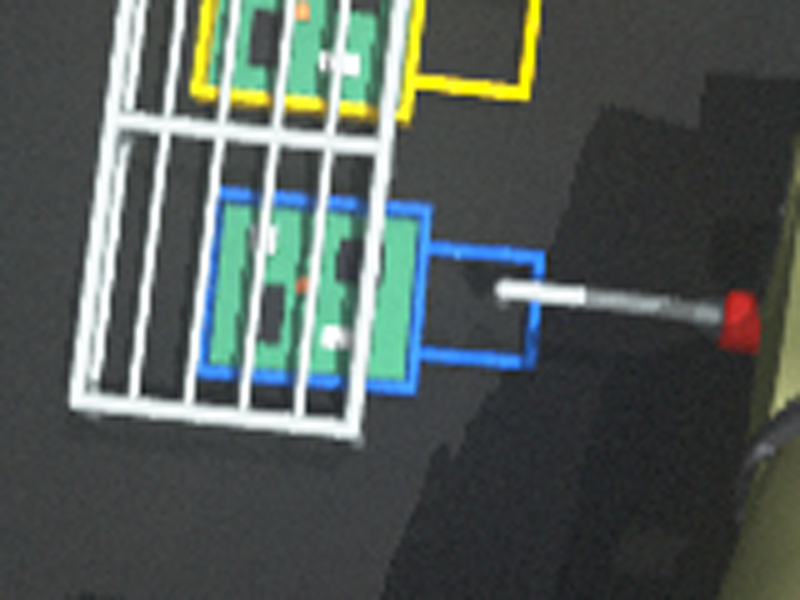

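Run:
```python
from h import *
c7=lambda u,v:((u+.5)/5+240-.5,(v+.5)/5+180-.5)
c8=lambda u,v:((u+.5)/5+220-.5,(v+.5)/5+200-.5)
print("bend",tri(ray("top",*c8(503,288)),ray("side",*c7(449,182))))
print("tip side z52",atz("side",*c7(447,250),52))
print("bend at z96",atz("top",*c8(500,288),96))
for p in [(544,255),(536,366),(430,246),(422,353)]: print("loop top",atz("top",*c8(*p),19))
for p in [(404,276),(511,298)]: print("loop side",atz("side",*c7(*p),19))
T=np.load("pics/T3.npy")
for p in [(273,38),(369,36)]: print("loop wrist outer",atz("wrist",*p,17,T))
```

```text
bend (array([495.16,  90.99,  90.09]), np.float64(1.1751012950088648))
tip side z52 [495.4   93.03  52.  ]
bend at z96 [495.05  92.42  96.  ]
loop top [519.02  71.82  19.  ]
loop top [468.81  75.36  19.  ]
loop top [522.88 123.23  19.  ]
loop top [474.44 126.53  19.  ]
loop side [520.18  77.31  19.  ]
loop side [467.87  81.87  19.  ]
loop wrist outer [469.39  78.66  17.  ]
loop wrist outer [522.96  73.96  17.  ]
```

>>> play_rows([
  {"x": 0.005,"y": 0,"z": 0,"wx": 0,"wy": 0,"wz": 0,"grip": 0},
  {"x": 0,"y": 0,"z": 0.015,"wx": 0,"wy": 0,"wz": 0,"grip": 0},
  {"x": 0,"y": 0,"z": 0.015,"wx": 0,"wy": 0,"wz": 0,"grip": 0},
  {"x": 0,"y": 0,"z": 0.01,"wx": 0,"wy": 0,"wz": 0,"grip": 0},
  {"x": 0,"y": 0,"z": 0.006,"wx": 0,"wy": 0,"wz": 0,"grip": 0},
  {"x": 0,"y": 0,"z": 0,"wx": 0,"wy": 0,"wz": 0,"grip": 0},
  {"x": 0,"y": 0,"z": 0,"wx": 0,"wy": 0,"wz": 0,"grip": 0},
  {"x": 0,"y": 0,"z": 0,"wx": 0,"wy": 0,"wz": 0,"grip": 0},
])

```text
clock: 7.8
eef_pos: [480.7, -51.4, 11.8]
eef_rot: [3.141, 0.0, 1.466]
wrist_force: [-0.3, 0.3, -1.2]
finger_gap: 21.8
```

Run:
```python
from h import *
s=manip.read_state();print(s['clock'],s['eef_pos'],s['eef_rot'],s['wrist_force'],s['finger_gap'])
p,d=manip.camera("side");cv2.imwrite("pics/s4.png",p[...,::-1])
p,d=manip.camera("top");cv2.imwrite("pics/t4.png",p[...,::-1])
crop("pics/s4.png","pics/c9.png",240,180,160,120,5)
crop("pics/t4.png","pics/c10.png",220,200,160,120,5)
```

```text
7.8 [480.69 -51.41  11.83] [3.14 0.   1.47] [-0.25  0.26 -1.18] 21.806797680954066
```

View pics/c9.png

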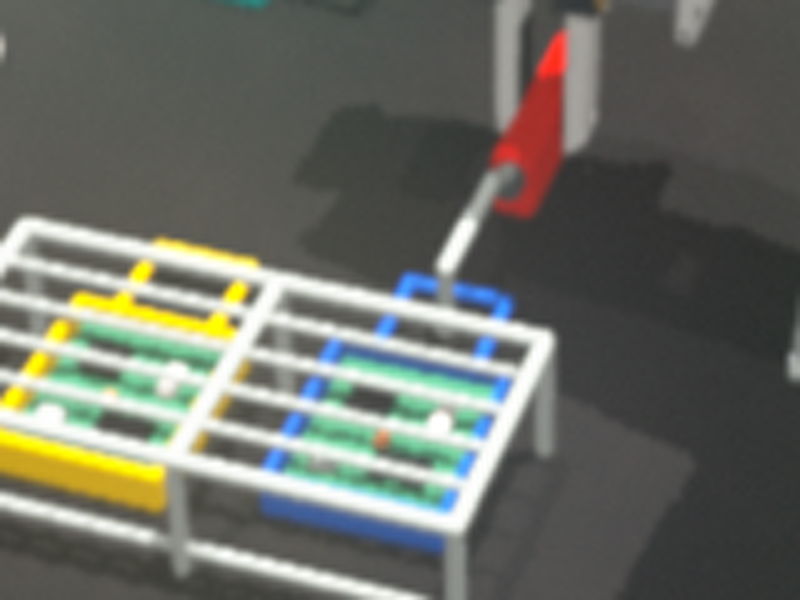

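View pics/c10.png

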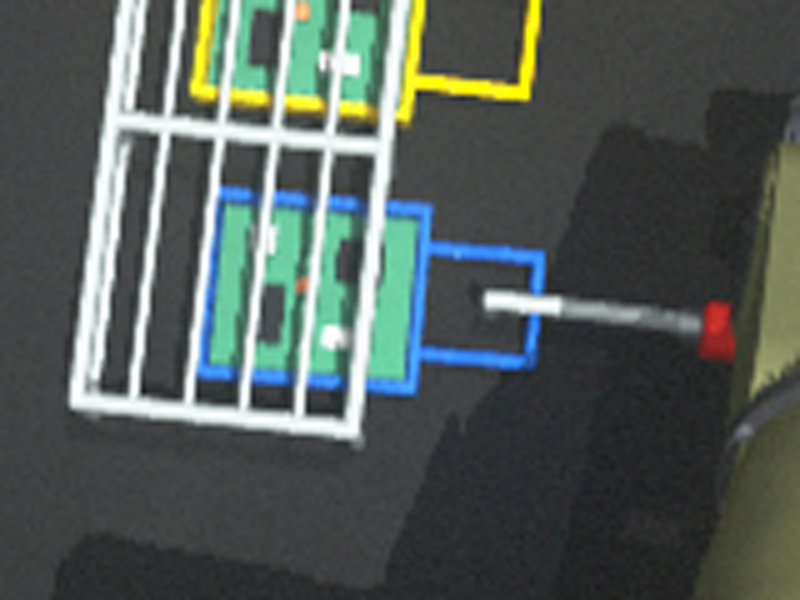

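>>> play_rows([
  {"x": -0.005,"y": 0,"z": 0,"wx": 0,"wy": 0,"wz": 0,"grip": 0},
  {"x": -0.005,"y": 0,"z": 0,"wx": 0,"wy": 0,"wz": 0,"grip": 0},
  {"x": -0.005,"y": 0,"z": 0,"wx": 0,"wy": 0,"wz": 0,"grip": 0},
  {"x": -0.006,"y": 0,"z": 0,"wx": 0,"wy": 0,"wz": 0,"grip": 0},
  {"x": -0.007,"y": 0,"z": 0,"wx": 0,"wy": 0,"wz": 0,"grip": 0},
  {"x": -0.008,"y": 0,"z": 0,"wx": 0,"wy": 0,"wz": 0,"grip": 0},
  {"x": -0.008,"y": 0,"z": 0,"wx": 0,"wy": 0,"wz": 0,"grip": 0},
  {"x": -0.008,"y": 0,"z": 0,"wx": 0,"wy": 0,"wz": 0,"grip": 0},
  {"x": -0.008,"y": 0,"z": 0,"wx": 0,"wy": 0,"wz": 0,"grip": 0},
  {"x": -0.005,"y": 0,"z": 0,"wx": 0,"wy": 0,"wz": 0,"grip": 0},
  {"x": 0,"y": 0,"z": 0,"wx": 0,"wy": 0,"wz": 0,"grip": 0},
])

```text
clock: 9.28
eef_pos: [473.6, -116.4, 11.5]
eef_rot: [3.142, 0.0, 1.466]
wrist_force: [-0.4, -0.1, -0.7]
finger_gap: 21.2
```

Run:
```python
from h import *
s=manip.read_state();print(s['clock'],s['eef_pos'],s['eef_rot'],s['wrist_force'],s['finger_gap'])
p,d=manip.camera("side");cv2.imwrite("pics/s5.png",p[...,::-1])
crop("pics/s5.png","pics/c11.png",240,160,160,120,5)
```

```text
9.275 [ 473.62 -116.42   11.45] [3.14 0.   1.47] [-0.37 -0.09 -0.68] 21.245743242190002
```

View pics/c11.png

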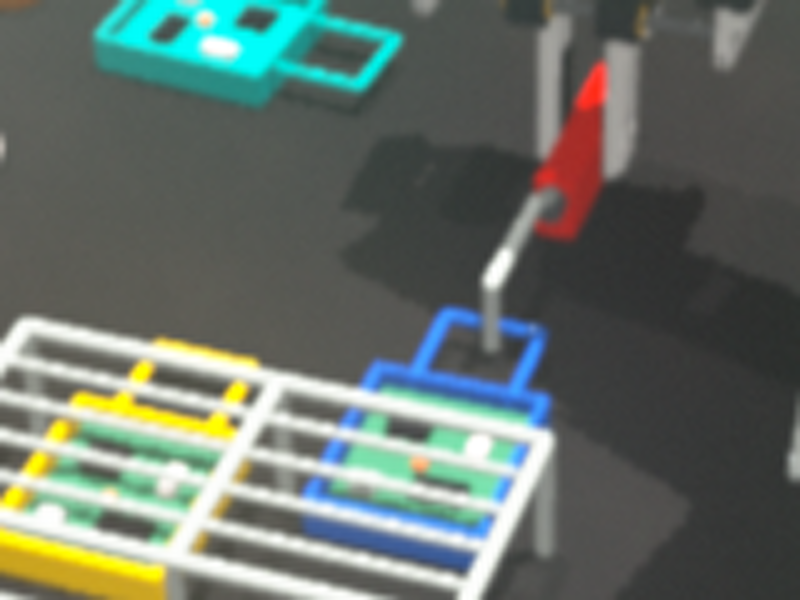

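>>> play_rows([
  {"x": -0.006,"y": 0,"z": 0,"wx": 0,"wy": 0,"wz": 0,"grip": 0},
  {"x": -0.006,"y": 0,"z": 0,"wx": 0,"wy": 0,"wz": 0,"grip": 0},
  {"x": -0.006,"y": 0,"z": 0,"wx": 0,"wy": 0,"wz": 0,"grip": 0},
  {"x": -0.006,"y": 0,"z": 0,"wx": 0,"wy": 0,"wz": 0,"grip": 0},
  {"x": -0.006,"y": 0,"z": 0,"wx": 0,"wy": 0,"wz": 0,"grip": 0},
  {"x": -0.006,"y": 0,"z": 0,"wx": 0,"wy": 0,"wz": 0,"grip": 0},
  {"x": -0.006,"y": 0,"z": 0,"wx": 0,"wy": 0,"wz": 0,"grip": 0},
  {"x": -0.006,"y": 0,"z": 0,"wx": 0,"wy": 0,"wz": 0,"grip": 0},
  {"x": -0.006,"y": 0,"z": 0,"wx": 0,"wy": 0,"wz": 0,"grip": 0},
  {"x": -0.005,"y": 0,"z": 0,"wx": 0,"wy": 0,"wz": 0,"grip": 0},
  {"x": -0.004,"y": 0,"z": 0,"wx": 0,"wy": 0,"wz": 0,"grip": 0},
  {"x": -0.002,"y": 0,"z": 0,"wx": 0,"wy": 0,"wz": 0,"grip": 0},
  {"x": 0,"y": 0,"z": 0,"wx": 0,"wy": 0,"wz": 0,"grip": 0},
  {"x": 0,"y": 0,"z": 0,"wx": 0,"wy": 0,"wz": 0,"grip": 0},
])

```text
clock: 11.08
eef_pos: [466.9, -180.7, 11.5]
eef_rot: [3.142, 0.0, 1.466]
wrist_force: [0.6, -0.4, -1.1]
finger_gap: 21.8
```

Run:
```python
from h import *
s=manip.read_state();print(s['clock'],s['eef_pos'],s['eef_rot'],s['wrist_force'],s['finger_gap'])
p,d=manip.camera("side");cv2.imwrite("pics/s6.png",p[...,::-1])
p,d=manip.camera("top");cv2.imwrite("pics/t6.png",p[...,::-1])
crop("pics/s6.png","pics/c12.png",240,160,160,120,5)
crop("pics/t6.png","pics/c13.png",220,180,160,120,5)
```

```text
11.075 [ 466.87 -180.71   11.46] [3.14 0.   1.47] [ 0.65 -0.37 -1.08] 21.797250393925438
```

View pics/c12.png

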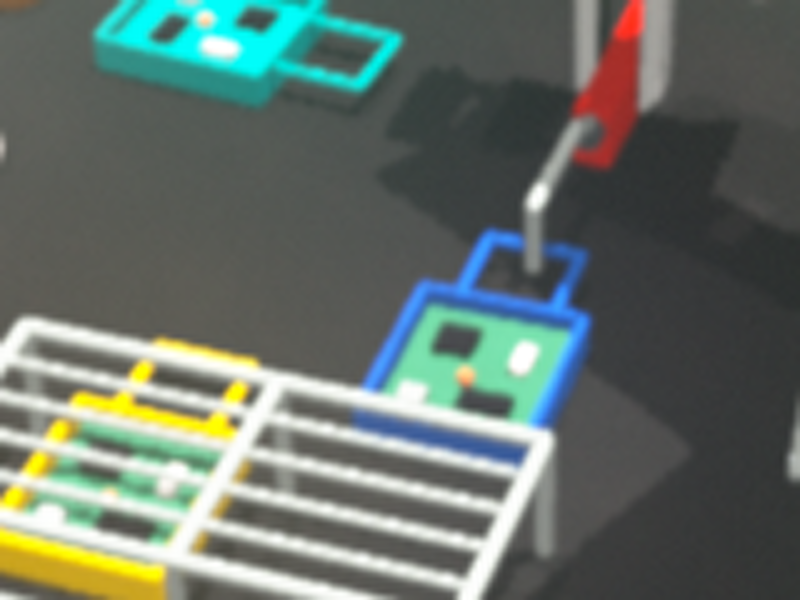

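View pics/c13.png

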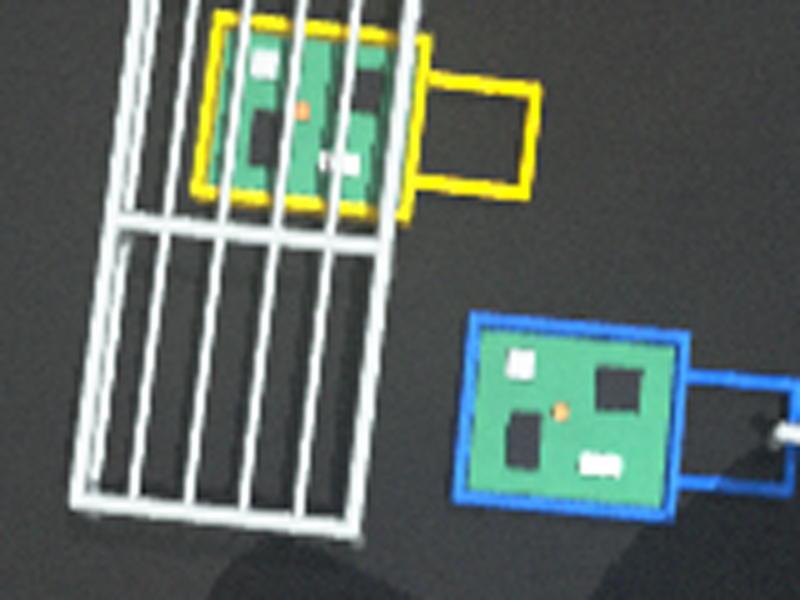

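Run:
```python
from h import *
c=lambda u,v:((u+.5)/5+220-.5,(v+.5)/5+180-.5)
ax=np.array([.105,.9945]);f=np.array([684.4,128.5])
for p in [(472,313),(455,503)]: q=atz("top",*c(*p),22);print(q,"rack x",(q[:2]-f)@ax-64)
for p in [(690,333),(670,520)]: q=atz("top",*c(*p),22);print(q,"rack x",(q[:2]-f)@ax-64)
```

```text
[537.57 104.36  22.  ] rack x -103.4214856214043
[451.8 111.6  22. ] rack x -105.2286120071485
[528.91   6.13  22.  ] rack x -202.02195254810403
[444.59  15.52  22.  ] rack x -201.53950620717913
```

>>> play_rows([
  {"x": 0.006,"y": 0,"z": 0,"wx": 0,"wy": 0,"wz": 0,"grip": 0},
  {"x": 0,"y": 0,"z": 0,"wx": 0,"wy": 0,"wz": 0,"grip": 0},
  {"x": 0,"y": 0,"z": -0.01,"wx": 0,"wy": 0,"wz": 0,"grip": 0},
  {"x": 0,"y": 0,"z": -0.015,"wx": 0,"wy": 0,"wz": 0,"grip": 0},
  {"x": 0,"y": 0,"z": -0.02,"wx": 0,"wy": 0,"wz": 0,"grip": 0},
  {"x": 0,"y": 0,"z": -0.015,"wx": 0,"wy": 0,"wz": 0,"grip": 0},
  {"x": 0,"y": 0,"z": 0,"wx": 0,"wy": 0,"wz": 0,"grip": 0},
  {"x": 0,"y": 0,"z": 0,"wx": 0,"wy": 0,"wz": 0,"grip": 0},
])

```text
clock: 12.18
eef_pos: [467.2, -174.6, 71.1]
eef_rot: [-3.141, -0.0, 1.466]
wrist_force: [-0.5, 0.3, -0.1]
finger_gap: 21.9
```

Run:
```python
from h import *
s=manip.read_state();print(s['clock'],s['eef_pos'],s['eef_rot'],s['wrist_force'],s['finger_gap'])
p,d=manip.camera("side");cv2.imwrite("pics/s7.png",p[...,::-1])
crop("pics/s7.png","pics/c14.png",260,110,200,150,4)
```

```text
12.175 [ 467.23 -174.58   71.08] [-3.14 -0.    1.47] [-0.46  0.3  -0.15] 21.899422378350078
```

View pics/c14.png

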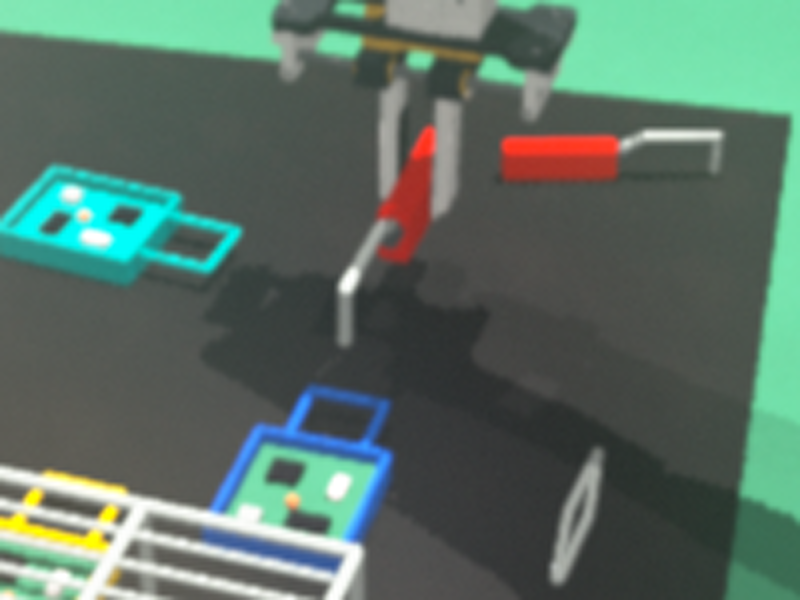

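>>> play_rows([
  {"x": -0.02,"y": 0.005,"z": 0,"wx": 0,"wy": 0,"wz": 0,"grip": 0},
  {"x": -0.02,"y": 0.005,"z": 0,"wx": 0,"wy": 0,"wz": 0,"grip": 0},
  {"x": -0.02,"y": 0.005,"z": 0,"wx": 0,"wy": 0,"wz": 0,"grip": 0},
  {"x": -0.005,"y": 0.005,"z": 0,"wx": 0,"wy": 0,"wz": 0,"grip": 0},
  {"x": 0,"y": 0,"z": 0.02,"wx": 0,"wy": 0,"wz": 0,"grip": 0},
  {"x": 0,"y": 0,"z": 0.02,"wx": 0,"wy": 0,"wz": 0,"grip": 0},
  {"x": 0,"y": 0,"z": 0.012,"wx": 0,"wy": 0,"wz": 0,"grip": 0},
  {"x": 0,"y": 0,"z": 0.006,"wx": 0,"wy": 0,"wz": 0,"grip": 0},
  {"x": 0,"y": 0,"z": 0.003,"wx": 0,"wy": 0,"wz": 0,"grip": 0},
  {"x": 0,"y": 0,"z": 0.001,"wx": 0,"wy": 0,"wz": 0,"grip": 0},
  {"x": 0,"y": 0,"z": 0,"wx": 0,"wy": 0,"wz": 0,"grip": 0},
  {"x": 0,"y": 0,"z": 0,"wx": 0,"wy": 0,"wz": 0,"grip": 0},
])

```text
clock: 13.72
eef_pos: [480.7, -241.5, 9.7]
eef_rot: [3.141, 0.0, 1.466]
wrist_force: [0.1, -0.3, -1.1]
finger_gap: 21.8
```

>>> play_rows([
  {"x": 0,"y": 0,"z": 0.001,"wx": 0,"wy": 0,"wz": 0,"grip": 0},
  {"x": 0,"y": 0,"z": 0.001,"wx": 0,"wy": 0,"wz": 0,"grip": 0},
  {"x": 0,"y": 0,"z": 0,"wx": 0,"wy": 0,"wz": 0,"grip": 0},
  {"x": 0,"y": 0,"z": 0,"wx": 0,"wy": 0,"wz": 0,"grip": 0},
])

```text
clock: 14.22
eef_pos: [480.6, -241.4, 7.4]
eef_rot: [-3.142, -0.0, 1.466]
wrist_force: [-0.3, -0.4, -0.7]
finger_gap: 21.7
```

Run:
```python
from h import *
s=manip.read_state();print(s['clock'],s['eef_pos'],s['eef_rot'],s['wrist_force'],s['finger_gap'])
p,d=manip.camera("side");cv2.imwrite("pics/s8.png",p[...,::-1])
crop("pics/s8.png","pics/c15.png",300,90,160,120,5)
```

```text
14.225 [ 480.58 -241.41    7.41] [-3.14 -0.    1.47] [-0.32 -0.37 -0.67] 21.673248664545696
```

View pics/c15.png

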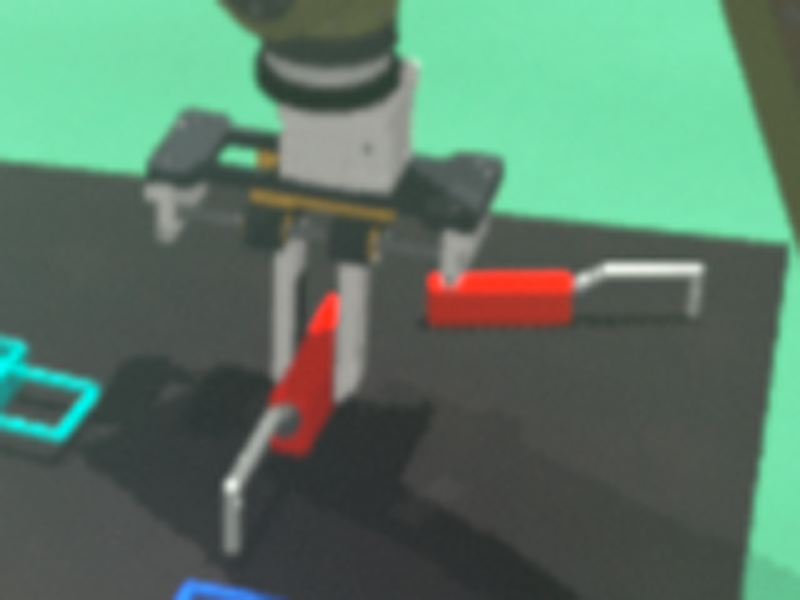

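>>> play_rows([
  {"x": 0,"y": 0,"z": 0.0005,"wx": 0,"wy": 0,"wz": 0,"grip": 0},
  {"x": 0,"y": 0,"z": 0,"wx": 0,"wy": 0,"wz": 0,"grip": 0.28},
  {"x": 0,"y": 0,"z": 0,"wx": 0,"wy": 0,"wz": 0,"grip": 0.35},
  {"x": 0,"y": 0,"z": 0,"wx": 0,"wy": 0,"wz": 0,"grip": 0.6},
  {"x": 0,"y": 0,"z": 0,"wx": 0,"wy": 0,"wz": 0,"grip": 0.6},
  {"x": 0,"y": 0,"z": 0,"wx": 0,"wy": 0,"wz": 0,"grip": 0.6},
  {"x": 0,"y": 0,"z": 0,"wx": 0,"wy": 0,"wz": 0,"grip": 0.6},
  {"x": 0,"y": 0,"z": 0,"wx": 0,"wy": 0,"wz": 0,"grip": 0.6},
])

```text
clock: 15.28
eef_pos: [480.6, -241.4, 6.9]
eef_rot: [-3.142, -0.0, 1.466]
wrist_force: [-0.2, 0.1, 0.9]
finger_gap: 56.5
```

>>> play_rows([
  {"x": 0,"y": 0,"z": -0.015,"wx": 0,"wy": 0,"wz": 0,"grip": 0.6},
  {"x": 0,"y": 0,"z": -0.03,"wx": 0,"wy": 0,"wz": 0,"grip": 0.6},
  {"x": 0,"y": 0,"z": -0.04,"wx": 0,"wy": 0,"wz": 0,"grip": 0.6},
  {"x": 0,"y": 0,"z": -0.04,"wx": 0,"wy": 0,"wz": 0,"grip": 0.6},
  {"x": 0,"y": 0,"z": -0.04,"wx": 0,"wy": 0,"wz": 0,"grip": 0.6},
  {"x": 0,"y": 0,"z": 0,"wx": 0,"wy": 0,"wz": 0,"grip": 0.6},
  {"x": 0,"y": 0,"z": 0,"wx": 0,"wy": 0,"wz": 0,"grip": 0.6},
])

```text
clock: 16.15
eef_pos: [480.3, -241.3, 171.8]
eef_rot: [-3.141, -0.0, 1.466]
wrist_force: [-0.3, -0.6, -1.6]
finger_gap: 55.9
```

Run:
```python
from h import *
s=manip.read_state();print(s['clock'],s['eef_pos'],s['wrist_force'],s['finger_gap'])
p,d=manip.camera("side");cv2.imwrite("pics/s9.png",p[...,::-1])
p,d=manip.camera("top");cv2.imwrite("pics/t9.png",p[...,::-1])
crop("pics/s9.png","pics/c16.png",240,110,200,150,4)
c=lambda u,v:((u+.5)/4+240-.5,(v+.5)/4+110-.5)
```

```text
16.15 [ 480.3  -241.26  171.78] [-0.26 -0.57 -1.55] 55.909507160722775
```

View pics/c16.png

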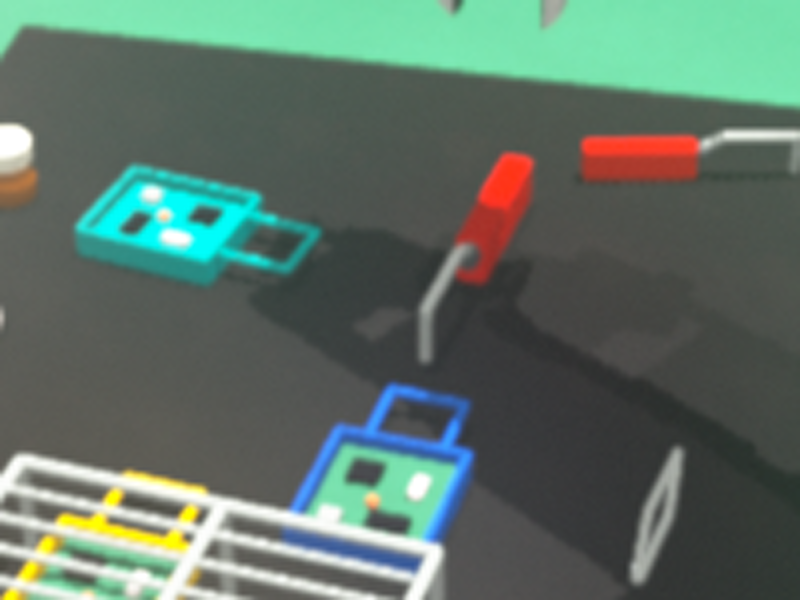

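View pics/t9.png

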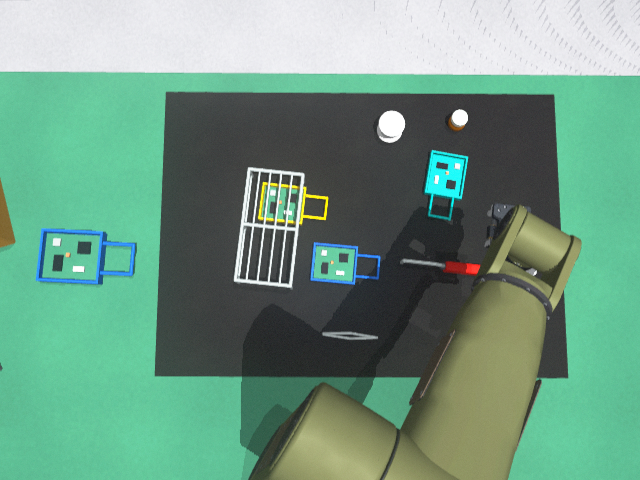

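Tray is out (top pixel about 335,263), the hook is standing flat clear of the loop (side crop about 425–530, 155–360), and the yellow tray is unmoved (about 283,203). Handing in.

Run:
```python
from cell import manip
print(manip.sign_off())
```

```text
the job is handed in; nothing more can be done
None
```

I dragged the blue tray fully out of the rack with the larger hook, then laid the hook on the mat, let go of it and handed the job in. The hand-in gave no verdict, so what follows is from my own measurements.

- **What I did:** I gripped the larger hook by its red handle and put its bent end into the loop of the blue tray in the rack. I pulled the tray about 115–120 mm towards the open front. Then I lifted the hook 60 mm, moved it clear of the loop, set it down, opened the fingers and raised the gripper about 165 mm above it.
- **Blue tray:** in the top picture its back edge is at about x = -104 mm in the rack's frame. That puts its origin at about -229 mm, past the -190 mm limit.
- **Hook:** in the last side picture the hook looks flat on its edge, well clear of the loop. I did not measure its final tilt or height. It was released at the same gripper height as it was picked up, to within 0.5 mm.
- **Yellow tray:** its position in the top picture had not changed.
- **Robot contact:** the gripper stayed on the handle, well away from the blue tray. The wrist force readings I saw were all under 2 N.
- **Time:** about 16 s of the 45 s allowed.

Two small disagreements came up, neither affecting the job. Heights measured from the top and side cameras were mostly 2–7 mm below the given values. My first move call was refused because each row needs every field filled in, and nothing moved.

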